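# Make up two bench kits from the stock

### The job

Make up the two kits for the practical: in the tray with three compartments put, counting from the end with the lifting tab, a dropper bottle, then the crucible in the middle, then the weighing bottle; in the tray with two compartments put the other dropper bottle next to the tab and the pipette bulb in the other compartment. Set each thing on the floor of its compartment, about in the middle and, but for the bulb, upright; let nothing tip over, and leave the rubber stopper and the petri dish where they are.

Things in the scene. Friction and masses are not known exactly. Their poses are not given: they have to be found in the camera images.
- dropper_a: brown glass dropper bottle, black collar, red rubber top; two are alike and interchangeable (not those far back at the wall). Upright, 105 mm tall, 0.09 kg, all solid: body 38 mm in diameter up to 48 mm, shoulder to 60 mm, collar 21 mm in diameter from 60 to 78 mm, then rubber top 13 mm. Take it by the collar, 69 mm above its foot, or the body. Origin at the centre of its foot, z up.
- dropper_b: brown glass dropper bottle, black collar, red rubber top; two are alike and interchangeable (not those far back at the wall). Upright, 105 mm tall, 0.09 kg, all solid: body 38 mm in diameter up to 48 mm, shoulder to 60 mm, collar 21 mm in diameter from 60 to 78 mm, then rubber top 13 mm. Take it by the collar, 69 mm above its foot, or the body. Origin at the centre of its foot, z up.
- crucible: white porcelain crucible with fixed lid: cone 19 mm in diameter at the foot, 41 mm at 33 mm height; flat lid 42 mm in diameter from 33 to 37 mm, small knob up to 46 mm; 0.05 kg. Take it by the rim, the middle of the pads about 33 mm above its foot. Topples easily if pushed. Origin at the centre of its foot, z up.
- weighing_bottle: low clear glass weighing bottle with white salt and a fixed glass lid: upright cylinder 38 mm in diameter, 39 mm high, knob 12 mm in diameter up to 52 mm; 0.06 kg. Take it round the body, the middle of the pads about 30 mm above its foot. Origin at the centre of its foot, z up.
- pipette_bulb: red rubber pipette bulb, a firm ball 58 mm in diameter, 56 mm high, resting on a small flat 25 mm across, a dimpled flat on one side, 0.04 kg; it sits on the worktop (not those at the far right and on the stand). Widest 28 mm above its foot; take it there or up to 5 mm higher. Origin at the centre of its foot, z up.
- bulb_center (a point): the centre of the pipette bulb, 28 mm above its foot
- tray_three: White plastic kit tray, three compartments in a row, fixed, any yaw. 204 x 70 mm, 12 mm high; walls and floor 3 mm thick, compartments 64 mm square. Origin at the centre of its underside; y along the row to the tab (flat ribbed tongue 36 mm wide at the +y end), x across. Compartment centres: x = 0, y = +67 mm (tab end), 0 (middle), -67 mm (far end). Most room for fingers closing across the row (along x).
- tray_two: White plastic kit tray, two compartments in a row, fixed, any yaw. 137 x 70 mm, 12 mm high; walls and floor 3 mm thick, compartments 64 mm square. Origin at the centre of its underside; y along the row to the tab (flat ribbed tongue 36 mm wide at the +y end), x across. Compartment centres: x = 0, y = +33.5 mm (tab end), -33.5 mm (far end). Most room for fingers closing across the row (along x).
- stopper: dark red-brown rubber stopper among the stock, 25 mm in diameter and 26 mm high; not wanted in any kit, stays where it is. Origin at the centre of its foot.
- petri: petri dish with its cover, 61 mm in diameter and 13 mm high, lying flat among the stock; not wanted in any kit, stays where it is. Origin at the centre of its underside.
There are look-alikes about, which are no part of the job. Leave any purple or turquoise look-alike of the dropper_b alone. Leave any green look-alike of the dropper_a alone.

How it is judged:
At the end, for the whole second after the job is handed in: Each thing stands in its own compartment as asked: foot under 8 mm (bulb centre under 36 mm) above the worktop, within 15 mm of the compartment centre along and across, upright within 0.2 rad (not the bulb), at rest; stopper and petri dish within 20 mm of where they were (((x of dropper_a in the frame of tray_three between -0.015 and 0.015 m and y of dropper_a in the frame of tray_three between 0.052 and 0.082 m and z of dropper_a in the frame of tray_three below 0.008 m and x of dropper_b in the frame of tray_two between -0.015 and 0.015 m and y of dropper_b in the frame of tray_two between 0.0185 and 0.0485 m and z of dropper_b in the frame of tray_two below 0.008 m) or (x of dropper_b in the frame of tray_three between -0.015 and 0.015 m and y of dropper_b in the frame of tray_three between 0.052 and 0.082 m and z of dropper_b in the frame of tray_three below 0.008 m and x of dropper_a in the frame of tray_two between -0.015 and 0.015 m and y of dropper_a in the frame of tray_two between 0.0185 and 0.0485 m and z of dropper_a in the frame of tray_two below 0.008 m)) and x of crucible in the frame of tray_three between -0.015 and 0.015 m and y of crucible in the frame of tray_three between -0.015 and 0.015 m and z of each of crucible, weighing_bottle in the frame of tray_three below 0.008 m and x of weighing_bottle in the frame of tray_three between -0.015 and 0.015 m and y of weighing_bottle in the frame of tray_three between -0.082 and -0.052 m and x of bulb_center in the frame of tray_two between -0.015 and 0.015 m and y of bulb_center in the frame of tray_two between -0.0485 and -0.0185 m and z of bulb_center in the frame of tray_two below 0.036 m and angle between each of dropper_a, dropper_b, crucible, weighing_bottle's own z axis and vertical below 0.2 rad and linear speed of each of dropper_a, dropper_b, crucible, weighing_bottle, pipette_bulb below 0.02 m/s and distance of each of stopper, petri from where it was at the start of the episode below 0.02 m); the robot touches nothing.
It fails at once if a dropper bottle, the crucible or the weighing bottle is tipped over (angle between any of dropper_a, dropper_b, crucible, weighing_bottle's own z axis and vertical above 0.8 rad).
It fails at once if the rubber stopper or the petri dish is moved by more than 20 mm (distance of any of stopper, petri from where it was at the start of the episode above 0.02 m).
It also fails if it takes over 125 s, if anything falls off the work surface, if the arm or the gripper's body presses on something with over 40 N, if the wrist force passes 120 N, or if a joint passes its speed limit or range.

### The arm

A 6-joint arm with a two-finger parallel gripper is mounted at the origin on a cart in front of the work surface, level with it; the furniture and walls round the work are solid. World frame = base frame: x ahead of the robot, y to its left, z up, the work surface at z = 0. Lengths are in m, angles in rad, forces in N, time in s.
With the tool pointing down it reaches from about 0.3 to 1 m from the base axis. Payload 5.1 kg.
Tool frame: the origin (TCP) lies midway between the tips of the shut fingers; the grasp point (between the pads) lies 19 mm behind it (ctrl.grip_point_offset is the distance from the TCP to the grasp point, in m); z points along the fingers, y is the line along which they close (so a half turn about z gives the same grasp; the last joint's range is limited). The gripper opens to 95 mm and grips with 3 to 60 N. Pads are 20 mm wide; open, the fingers measure 119 mm over their backs; the gripper's body (75 mm by 180 mm) begins 59 mm behind the grasp point.
Start: joints at [-1.415, 0.124, 1.65, -0, 1.367, -0.083], TCP at [0.154, -0.632, 0.215] pointing down, gripper open.
Joint ranges: [-2.61, 2.61], [-1.02, 2.33], [0.03, 2.71], [-1.35, 4.49], [0.32, 2.68], [-2.91, 2.91]. Speed limits (rad/s): [2.57, 2.57, 3.14, 3.14, 3.14, 3.14].

### API

Orientations are given as a 3x3 rotation matrix whose columns are the frame's x, y, z axes.
In Python, from station import ctrl gives the robot as it stands.
- The arm moves only by the tool apply_moves, never from a script. Its argument "series" is a list that holds one entry, the list of rows, each a list of 7 numbers: the turn, a rotation vector about the world's x, y, z in rad, then the shift along the world's x, y, z in m, then the gripper's target within -1 to 1 (shut at 1, half-way at 0, fully open at -1). A call has 1 to 20 rows; each row is the pose to reach, as a shift and turn from the pose commanded when the call began; what a row does not reach only later rows make up. A row lasts 1/10 s, in which the tool goes at most 50 mm and 8.59 degrees, less where a joint would pass 70% of its speed; a pose out of reach is approached as far as the arm can. A call with a gripper value outside its range is refused whole. The fingers move at their own pace and stop on an object; "newtons" is the grip in N (left out, the last holds). Time passes only in rows, so rows that repeat a pose let the fingers close. It gives the time, the measured TCP pose, the force, the opening and the grip force at its end, in the units of the state.
- ctrl.observe(): the state, without advancing time (a new reading comes with each control period).
- ctrl.snapshot(name): name is "side" or "top" or "wrist"; returns a dict with "pixels" (400x640x3 uint8, red, green, blue), "fx", "fy", "cx", "cy" (pixels), "world_from_camera" (4x4, takes a point from camera to world coordinates); the wrist camera has in their place "mount" (4x4, takes a point from camera to tool coordinates, whose origin is the TCP and whose axes are the flange's). Camera axes: x right, y down, z forward; pixel columns grow to the right and rows downward; lengths in m; the calibration is good to about 2 mm. A picture is of the moment at which its call begins: read the wrist's pose just before it. There is no depth.
- ctrl.job_done(): hands the job in; it is judged then, once.
The state is a dict: "time_s": time; "joints": joint angles; "qd": joint speeds; "joint_torque": joint torques, N m; "eef_pos": TCP position; "tcp_rot": TCP orientation; "force": force on the tool from outside, world axes, zero at the start; "wrist_torque": the same for the moment, N m; "opening": finger opening in m; "gripper_force": force on a finger pad.
Only numpy, scipy, OpenCV 4.12 (cv2) and the standard library are available. Lean on these libraries where they do the work, as an engineer would, in place of code of your own. Each camera call takes 0.05 s, during which the arm holds its last target. There are 200 camera calls.

## Working session

There is one attempt and no reset: what is moved stays moved. The work goes in short steps, Python scripts to look and compute and a tool call to move; the robot and the scene stay as the last step left them, time stands still between calls to the robot, and variables do not carry over. Pictures are saved under pics/ and viewed, at most 14 in all, crops included, and the job is handed in when it is done.

Besides the shell and the picture viewer there is one more tool, called after "Emit:" as name(argument=value, ...) on one line, values as JSON. apply_moves: Moves the arm, as the interface text tells. Its arguments: {"type":"object","properties":{"series":{"type":"array","items":{"type":"array","items":{"type":"array","items":{"type":"number"}}}},"newtons":{"type":"number"}},"required":["series"]}

```bash
mkdir -p pics
python3 - <<'E'
from station import ctrl
import cv2, json, numpy as np
s=ctrl.observe(); print(s['time_s'],s['eef_pos'],np.round(s['tcp_rot'],3).tolist(),s['opening'],ctrl.grip_point_offset)
for n in ('top','side'):
    d=ctrl.snapshot(n); cv2.imwrite(f'pics/{n}0.png',d['pixels'][:,:,::-1])
    print(n,d['fx'],d['fy'],d['cx'],d['cy'],np.round(d['world_from_camera'],4).tolist())
    np.savez(f'{n}0.npz',**d)
d=ctrl.snapshot('wrist');print(np.round(d['mount'],4).tolist(),d['fx'],d['cx'],d['cy'])
E
```

```text
0.0 [ 0.15361213 -0.63092185  0.21339122] [[0.972, 0.237, -0.0], [0.237, -0.972, 0.002], [0.0, -0.002, -1.0]] 0.09542054634037854 0.0188
top 405.56840808596644 405.56840808596644 323.75028510091994 195.86610639230506 [[0.0213, -0.9959, 0.0882, 0.4765], [-0.9998, -0.021, 0.0042, 0.0066], [-0.0024, -0.0883, -0.9961, 1.1048], [0.0, 0.0, 0.0, 1.0]]
side 409.4359047274227 409.4359047274227 328.93500931282887 201.15863744821914 [[0.8859, -0.3196, 0.3363, 0.2672], [-0.4639, -0.605, 0.6472, -0.6333], [-0.0034, -0.7293, -0.6842, 0.7148], [0.0, 0.0, 0.0, 1.0]]
[[-0.0016, -0.9564, -0.2921, 0.0829], [1.0, -0.0016, -0.0002, -0.0005], [-0.0002, -0.2921, 0.9564, -0.1693], [0.0, 0.0, 0.0, 1.0]] 288.6312572228285 323.3293397402938 198.84032624347944
```

View pics/top0.png

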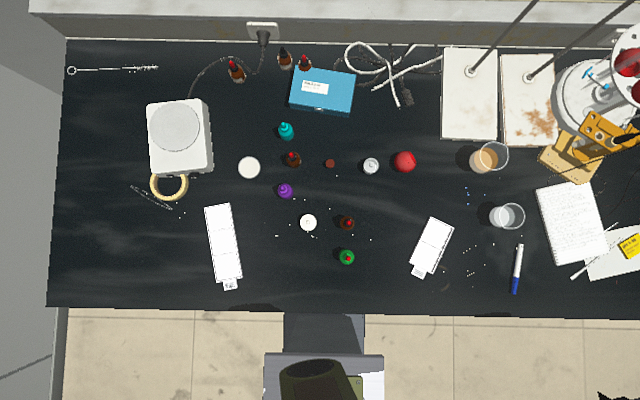

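View pics/side0.png

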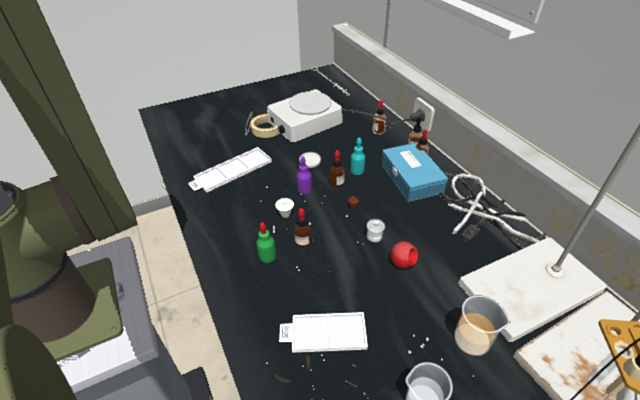

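```bash
cat > h.py <<'E'
import numpy as np, cv2
def ray(d,uv,M=None):
    M=d['world_from_camera'] if M is None else M
    v=M[:3,:3]@np.array([(uv[0]-d['cx'])/d['fx'],(uv[1]-d['cy'])/d['fy'],1.]); return M[:3,3],v
def at(d,uv,z,M=None):
    o,v=ray(d,uv,M); return (o+v*(z-o[2])/v[2])
def proj(d,p,M=None):
    M=d['world_from_camera'] if M is None else M
    q=np.linalg.inv(M)@np.r_[p,1]; return d['fx']*q[0]/q[2]+d['cx'],d['fy']*q[1]/q[2]+d['cy']
E
python3 - <<'E'
from h import *
d=dict(np.load('top0.npz')); im=d['pixels'][:,:,::-1].copy()
hsv=cv2.cvtColor(im,cv2.COLOR_BGR2HSV)
red=((hsv[...,1]>150)&(hsv[...,2]>110)&((hsv[...,0]<8)|(hsv[...,0]>172))).astype(np.uint8)
white=((hsv[...,1]<40)&(hsv[...,2]>150)).astype(np.uint8)
for nm,m in(('red',red),('white',white)):
    n,l,st,c=cv2.connectedComponentsWithStats(m)
    for i in range(1,n):
        x,y=c[i]
        if st[i,4]>7 and 190<x<470 and 120<y<300:
            out=[nm,st[i].tolist(),np.round(c[i],1).tolist(),[np.round(at(d,c[i],z)[:2],3).tolist() for z in (0.012,.037,.1)]]
            if st[i,4]>600:
                r=cv2.minAreaRect(np.argwhere(l==i)[:,::-1].astype(np.float32)); out.append([np.round(at(d,p,.012)[:2],3).tolist() for p in cv2.boxPoints(r)])
            print(*out)
print({n:np.round(at(d,uv,z)[:2],3).tolist() for n,uv,z in [('petri',(249,167),.013),('stopper',(330,163),.026),('purple',(285,190),.06),('turq',(286,130),.06),('green',(347,257),.1)]})
cv2.imwrite('pics/crop1.png',cv2.resize(im[120:300,190:460],None,fx=2.9,fy=2.9,interpolation=cv2.INTER_CUBIC))
E
```

```text
red [396, 151, 20, 21, 330] [405.5, 161.1] [[0.673, -0.209], [0.668, -0.204], [0.657, -0.192]]
red [289, 152, 5, 6, 19] [290.7, 154.3] [[0.685, 0.104], [0.68, 0.102], [0.668, 0.096]]
red [326, 159, 8, 8, 50] [329.7, 163.0] [[0.664, -0.003], [0.659, -0.003], [0.649, -0.002]]
red [347, 221, 4, 4, 14] [348.7, 222.5] [[0.503, -0.057], [0.502, -0.056], [0.501, -0.052]]
red [347, 257, 4, 4, 12] [348.2, 258.3] [[0.407, -0.058], [0.409, -0.056], [0.413, -0.052]]
white [238, 157, 22, 21, 371] [248.6, 167.0] [[0.648, 0.218], [0.644, 0.213], [0.634, 0.201]]
white [364, 158, 15, 16, 180] [370.7, 165.1] [[0.66, -0.115], [0.656, -0.112], [0.645, -0.105]]
white [211, 163, 3, 8, 8] [212.4, 166.5] [[0.647, 0.316], [0.643, 0.309], [0.633, 0.291]]
white [204, 203, 39, 88, 2187] [223.1, 244.8] [[0.436, 0.278], [0.437, 0.272], [0.439, 0.256]] [[0.538, 0.336], [0.551, 0.265], [0.326, 0.218], [0.313, 0.288]]
white [300, 214, 17, 19, 229] [307.8, 222.2] [[0.501, 0.053], [0.501, 0.051], [0.499, 0.049]]
white [409, 217, 45, 63, 1485] [430.0, 247.1] [[0.442, -0.276], [0.443, -0.269], [0.445, -0.253]] [[0.378, -0.207], [0.526, -0.276], [0.496, -0.343], [0.349, -0.273]]
{'petri': [0.648, 0.216], 'stopper': [0.661, -0.004], 'purple': [0.582, 0.112], 'turq': [0.74, 0.114], 'green': [0.416, -0.049]}
```

View pics/crop1.png

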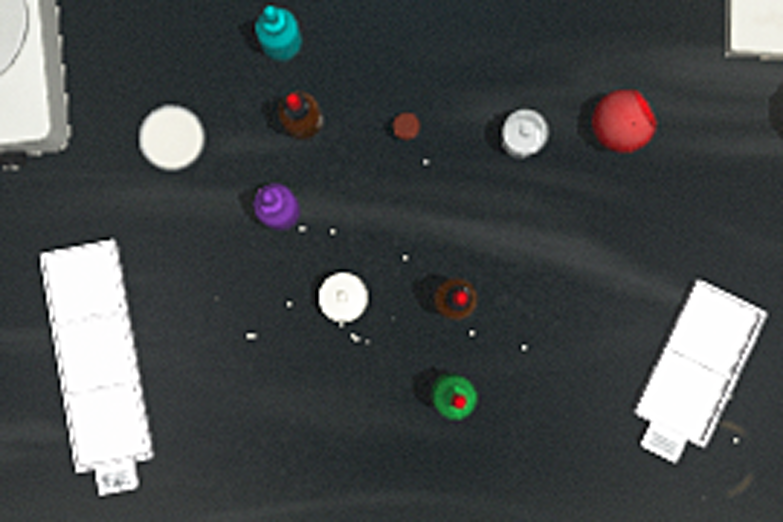

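```bash
cat > trays.py <<'E'
from h import *
def trays(d,M=None,S=None,minlen=0.1):
    hsv=cv2.cvtColor(d['pixels'],cv2.COLOR_RGB2HSV)
    w=((hsv[...,1]<40)&(hsv[...,2]>150)).astype(np.uint8)
    w=cv2.morphologyEx(w,cv2.MORPH_CLOSE,np.ones((5,5)))
    w=cv2.morphologyEx(w,cv2.MORPH_OPEN,cv2.getStructuringElement(2,(S,S)))
    cs,_=cv2.findContours(w,0,1); out=[]
    for c in cs:
        p=np.array([at(d,q,.012,M)[:2] for q in c[:,0].astype(float)],np.float32)
        (x,y),(a,b),t=cv2.minAreaRect(p)
        if a<b: a,b,t=b,a,t+90
        if .1<a<.25 and .055<b<.09: out.append([round(float(v),4) for v in (x,y,a,b,t%180)])
    return out
if __name__=='__main__':
    print(trays(dict(np.load('top0.npz')),None,17))
E
python3 trays.py
```

```text
[[0.4399, -0.2757, 0.156, 0.0716, 154.8345], [0.4375, 0.2783, 0.2171, 0.0716, 12.134]]
```

```bash
cat > fit.py <<'E'
from h import *
from scipy.optimize import minimize
def fit(d,L,p0,M=None,k=4):
    hsv=cv2.cvtColor(d['pixels'],cv2.COLOR_RGB2HSV)
    w=((hsv[...,1]<40)&(hsv[...,2]>130)).astype(np.uint8)
    w=cv2.morphologyEx(w,cv2.MORPH_CLOSE,np.ones((5,5)))
    def poly(p):
        x,y,t,tab=p; c,s=np.cos(t),np.sin(t); R=np.array([[c,-s],[s,c]])  # tray x,y axes
        l=L/2; q=[(-.035,-l),(.035,-l),(.035,l),(.018,l),(.018,l+tab),(-.018,l+tab),(-.018,l),(-.035,l)]
        return np.array([proj(d,np.r_[R@np.array(a)+[x,y],.012],M) for a in q])
    b=poly([*p0,.03]); c0=b.mean(0); lo=np.maximum(b.min(0).astype(int)-12,0); hi=b.max(0).astype(int)+12
    w=w[lo[1]:hi[1],lo[0]:hi[0]]
    W=cv2.resize(w,None,fx=k,fy=k,interpolation=cv2.INTER_LINEAR if 0 else cv2.INTER_NEAREST).astype(bool)
    def cost(p):
        m=np.zeros(W.shape,np.uint8); cv2.fillPoly(m,[np.round(((poly(p)-lo+.5)*k-.5)*16).astype(np.int32)],1,shift=4)
        m=m.astype(bool); return 1-(m&W).sum()/(m|W).sum()
    s0=np.array([*p0,.022]); sim=np.vstack([s0]+[s0+e for e in np.diag([.01,.01,.06,.006])])
    r=minimize(cost,s0,method='Nelder-Mead',options=dict(initial_simplex=sim,xatol=1e-4,fatol=1e-4))
    return np.round(r.x,4),round(r.fun,3)
if __name__=='__main__':
    for n in('top','side'):
        d=dict(np.load(n+'0.npz'))
        print(n,fit(d,.204,(.443,.279,np.pi-1.40)),fit(d,.137,(.444,-.273,np.pi/2+.44)))
E
sed -i 's/np.pi-1.40/np.pi\/2+.20/' fit.py   # y axis=(-sin t,cos t)
python3 - <<'E'
import fit,numpy as np
for n in('top','side'):
    d=dict(np.load(n+'0.npz'))
    # tab direction u=(-sin t,cos t): three (-.98,-.2) -> t=pi-asin... ; two (-.9,.42)
    t3=np.arctan2(.98,-.2); t2=np.arctan2(.9,.42)
    print(n,fit.fit(d,.204,(.443,.279,t3)),fit.fit(d,.137,(.444,-.273,t2)))
E
```

```text
top (array([0.4431, 0.2795, 1.7843, 0.0235]), np.float64(0.031)) (array([ 0.4482, -0.2791,  1.1409,  0.0251]), np.float64(0.041))
side (array([0.444 , 0.2721, 1.7563, 0.0274]), np.float64(0.188)) (array([ 0.4472, -0.2833,  1.142 ,  0.0253]), np.float64(0.096))
```

Emit:
apply_moves(series=[[[0,0,-0.67,0.511,0.431,0,-0.7],[0,0,-0.67,0.511,0.431,0,-0.7],[0,0,-0.67,0.511,0.431,0,-0.7],[0,0,-0.67,0.511,0.431,0,-0.7],[0,0,-0.67,0.511,0.431,0,-0.7],[0,0,-0.67,0.511,0.431,0,-0.7],[0,0,-0.67,0.511,0.431,0,-0.7],[0,0,-0.67,0.511,0.431,0,-0.7],[0,0,-0.67,0.511,0.431,0,-0.7],[0,0,-0.67,0.511,0.431,0,-0.7],[0,0,-0.67,0.511,0.431,0,-0.7],[0,0,-0.67,0.511,0.431,0,-0.7],[0,0,-0.67,0.511,0.431,0,-0.7],[0,0,-0.67,0.511,0.431,0,-0.7],[0,0,-0.67,0.511,0.431,0,-0.7],[0,0,-0.67,0.511,0.431,0,-0.7],[0,0,-0.67,0.511,0.431,0,-0.7],[0,0,-0.67,0.511,0.431,0,-0.7]]], newtons=12)

```text
time_s: 1.95
eef_pos: [0.6638, -0.2017, 0.2147]
tcp_rot: [[0.908, -0.42, -0.0], [-0.42, -0.908, -0.0], [-0.0, 0.0, -1.0]]
force: [0.6, -0.7, 0.1]
opening: 0.0807
gripper_force: 0.0
```

```bash
cat > w.py <<'E'
from station import ctrl
from h import *
def look(name):
    s=ctrl.observe(); d=ctrl.snapshot('wrist')
    T=np.eye(4); T[:3,:3]=s['tcp_rot']; T[:3,3]=s['eef_pos']; M=T@np.array(d['mount'])
    cv2.imwrite(f'pics/{name}.png',d['pixels'][:,:,::-1]); np.savez(f'{name}.npz',**d,M=M)
    print(round(s['time_s'],2),np.round(s['eef_pos'],4),'yaw_y',round(float(np.degrees(np.arctan2(s['tcp_rot'][1][1],s['tcp_rot'][0][1]))),1),'op',round(s['opening'],4),'F',np.round(s['force'],1))
    return d,M
def blobs(d,M,m,z,amin=60):
    n,l,st,c=cv2.connectedComponentsWithStats(m.astype(np.uint8))
    for i in range(1,n):
        if st[i,4]>amin:
            x0,y0,w,h,a=st[i]; bc=(x0+w/2-.5,y0+h/2-.5)
            print(st[i].tolist(),[np.round(at(d,bc,q,M)[:2],4).tolist() for q in z],'w',round(float(w*np.linalg.norm(at(d,bc,z[0],M)-M[:3,3])/d['fx']),3))
def masks(d):
    v=cv2.cvtColor(d['pixels'],cv2.COLOR_RGB2HSV); H,S,V=v[...,0],v[...,1],v[...,2]
    return dict(red=(S>150)&(V>90)&((H<8)|(H>172)),white=(S<40)&(V>130),brown=(S>90)&(V>20)&(H<14))
E
python3 - <<'E'
from w import *
d,M=look('w1'); m=masks(d)
blobs(d,M,m['red'],[.028,.1]); blobs(d,M,m['white'],[.037],150)
E
```

```text
1.95 [ 0.6638 -0.2017  0.2147] yaw_y -114.8 op 0.0807 F [ 0.6 -0.7  0.1]
[304, 148, 45, 48, 1623] [[0.6714, -0.2084], [0.6851, -0.214]] w 0.057
[185, 232, 17, 15, 208] [[0.6629, -0.0073], [0.6783, -0.0535]] w 0.025
[79, 0, 88, 21, 596] [[0.919, -0.0877]] w 0.127
[181, 0, 84, 63, 892] [[0.858, -0.1727]] w 0.108
[349, 0, 154, 83, 8307] [[0.7577, -0.3661]] w 0.198
[524, 0, 59, 29, 959] [[0.7255, -0.4961]] w 0.089
[496, 42, 69, 86, 700] [[0.6668, -0.4581]] w 0.1
[613, 79, 27, 75, 1096] [[0.5863, -0.551]] w 0.046
[17, 93, 69, 44, 1704] [[0.8674, 0.0507]] w 0.112
[523, 164, 100, 108, 3247] [[0.4855, -0.4708]] w 0.17
[248, 195, 33, 34, 861] [[0.6594, -0.1158]] w 0.043
[412, 238, 52, 43, 1297] [[0.5017, -0.2949]] w 0.076
```

View pics/w1.png

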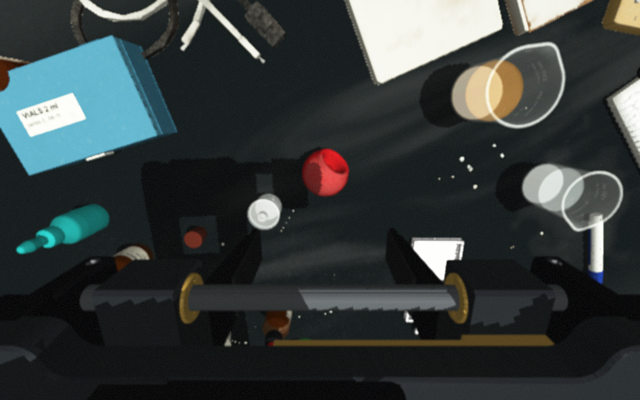

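Emit:
apply_moves(series=[[[0,0,0,0.006,-0.006,-0.05,-0.7],[0,0,0,0.006,-0.006,-0.1,-0.7],[0,0,0,0.006,-0.006,-0.15,-0.7],[0,0,0,0.006,-0.006,-0.18,-0.7],[0,0,0,0.006,-0.006,-0.202,-0.7],[0,0,0,0.006,-0.006,-0.202,-0.7],[0,0,0,0.006,-0.006,-0.202,0.6],[0,0,0,0.006,-0.006,-0.202,0.6],[0,0,0,0.006,-0.006,-0.202,0.6],[0,0,0,0.006,-0.006,-0.202,0.6],[0,0,0,0.006,-0.006,-0.202,0.6],[0,0,0,0.006,-0.006,-0.202,0.6],[0,0,0,0.006,-0.006,-0.18,0.6],[0,0,0,0.006,-0.006,-0.14,0.6],[0,0,0,0.006,-0.006,-0.12,0.6],[0,0,0,0.006,-0.006,-0.12,0.6]]], newtons=10)

```text
time_s: 3.6
eef_pos: [0.6732, -0.2074, 0.0992]
tcp_rot: [[0.908, -0.418, 0.007], [-0.418, -0.908, -0.003], [0.008, -0.0, -1.0]]
force: [0.1, 0.5, 0.4]
opening: 0.0564
gripper_force: 10.0
```

Emit:
apply_moves(series=[[[0,0,0,-0.04,-0.018,0,0.6],[0,0,0,-0.08,-0.036,0,0.6],[0,0,0,-0.12,-0.054,0,0.6],[0,0,0,-0.16,-0.072,0,0.6],[0,0,0,-0.192,-0.087,0,0.6],[0,0,0,-0.192,-0.087,-0.02,0.6],[0,0,0,-0.192,-0.087,-0.05,0.6],[0,0,0,-0.192,-0.087,-0.065,0.6],[0,0,0,-0.192,-0.087,-0.072,0.6],[0,0,0,-0.192,-0.087,-0.079,0.6],[0,0,0,-0.192,-0.087,-0.079,0.6],[0,0,0,-0.192,-0.087,-0.079,0.6]]])

```text
time_s: 4.8
eef_pos: [0.4794, -0.2938, 0.0162]
tcp_rot: [[0.909, -0.417, 0.001], [-0.417, -0.909, -0.001], [0.001, 0.0, -1.0]]
force: [0.4, 0.6, -0.7]
opening: 0.056
gripper_force: 10.0
```

Emit:
apply_moves(series=[[[0,0,0,0,0,-0.001,0.6],[0,0,0,0,0,-0.001,-0.2],[0,0,0,0,0,-0.001,-0.4],[0,0,0,0,0,-0.001,-0.5],[0,0,0,0,0,-0.001,-0.5],[0,0,0,0,0,0.03,-0.5],[0,0,0,0,0,0.08,-0.5],[0,0,0,0,0,0.13,-0.3],[0,0,0,0,0.02,0.17,-0.1],[0,0,0,0.01,0.07,0.184,-0.1],[0,0,0,0.015,0.12,0.184,-0.1],[0,0,0,0.02,0.17,0.184,-0.1],[0,0,0,0.022,0.22,0.184,-0.1],[0,0,0,0.022,0.242,0.184,-0.1],[0,0,0,0.022,0.242,0.184,-0.1],[0,0,0,0.022,0.242,0.184,-0.1]]])

```text
time_s: 6.4
eef_pos: [0.5006, -0.0515, 0.1995]
tcp_rot: [[0.909, -0.417, -0.0], [-0.417, -0.909, -0.001], [0.0, 0.001, -1.0]]
force: [0.1, -0.1, -0.4]
opening: 0.0522
gripper_force: 0.0
```

Run:
```python
from w import *
d,M=look('w2'); m=masks(d)
blobs(d,M,m['red'],[.1,.028]); blobs(d,M,m['white'],[.037],150);print('br');blobs(d,M,m['brown'],[.04,.07],100)
```

```text
6.4 [ 0.5006 -0.0515  0.1995] yaw_y -114.6 op 0.0522 F [ 0.1 -0.1 -0.4]
[213, 57, 22, 24, 423] [[0.6429, -0.0224], [0.6609, -0.0056]] w 0.022
[498, 90, 63, 51, 2065] [[0.4955, -0.2512], [0.474, -0.2957]] w 0.071
[83, 92, 33, 16, 418] [[0.667, 0.0899], [0.6914, 0.1369]] w 0.038
[319, 188, 13, 16, 157] [[0.5037, -0.0541], [0.4843, -0.0458]] w 0.013
[353, 258, 13, 20, 189] [[0.4171, -0.0537], [0.3746, -0.0453]] w 0.014
[295, 0, 41, 51, 1593] [[0.6549, -0.1128]] w 0.049
[632, 0, 8, 26, 178] [[0.5304, -0.4101]] w 0.013
[471, 79, 85, 134, 5613] [[0.4511, -0.2659]] w 0.117
[146, 85, 21, 18, 188] [[0.6676, 0.0712]] w 0.028
[54, 136, 55, 49, 2045] [[0.6433, 0.191]] w 0.083
[0, 173, 24, 49, 701] [[0.6423, 0.2952]] w 0.042
[231, 200, 36, 33, 931] [[0.5022, 0.0491]] w 0.046
[554, 223, 86, 71, 3438] [[0.265, -0.3284]] w 0.154
[62, 239, 88, 47, 1199] [[0.5239, 0.2469]] w 0.144
[492, 264, 39, 20, 465] [[0.2887, -0.2232]] w 0.062
[298, 294, 113, 16, 1432] [[0.335, -0.0203]] w 0.163
[127, 310, 27, 37, 626] [[0.4199, 0.2669]] w 0.048
[497, 311, 23, 35, 561] [[0.2053, -0.1982]] w 0.041
br
[212, 56, 27, 26, 521] [[0.6572, -0.0098], [0.6498, -0.0167]] w 0.032
[116, 83, 56, 37, 1051] [[0.6661, 0.0864], [0.6578, 0.0707]] w 0.074
[497, 89, 65, 53, 2097] [[0.4776, -0.2883], [0.4865, -0.2697]] w 0.09
[308, 163, 33, 38, 565] [[0.5036, -0.0532], [0.5102, -0.0562]] w 0.039
```

View pics/w2.png

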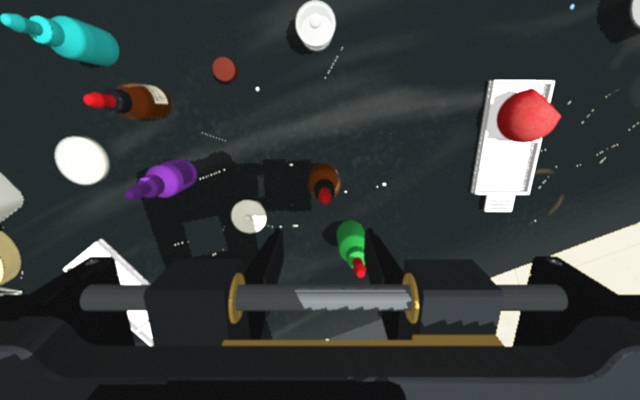

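Emit:
apply_moves(series=[[[0,0,0,0.002,-0.002,-0.04,-0.1],[0,0,0,0.002,-0.002,-0.08,-0.1],[0,0,0,0.002,-0.002,-0.12,-0.1],[0,0,0,0.002,-0.002,-0.15,-0.1],[0,0,0,0.002,-0.002,-0.15,-0.1],[0,0,0,0.002,-0.002,-0.15,0.3],[0,0,0,0.002,-0.002,-0.15,0.5],[0,0,0,0.002,-0.002,-0.15,0.9],[0,0,0,0.002,-0.002,-0.15,0.9],[0,0,0,0.002,-0.002,-0.15,0.9],[0,0,0,0.002,-0.002,-0.15,0.9],[0,0,0,0.002,-0.002,-0.13,0.9],[0,0,0,0.002,-0.002,-0.1,0.9],[0,0,0,0.002,-0.002,-0.07,0.9],[0,0,0,0.002,-0.002,-0.07,0.9]]], newtons=15)

```text
time_s: 7.95
eef_pos: [0.5056, -0.0541, 0.1344]
tcp_rot: [[0.909, -0.418, 0.008], [-0.418, -0.909, -0.002], [0.008, -0.002, -1.0]]
force: [0.5, -0.3, -0.2]
opening: 0.0324
gripper_force: 13.1
```

Run:
```python
from w import *
print(ctrl.observe()['opening'],ctrl.observe()['gripper_force'])
d=ctrl.snapshot('side'); c=d['pixels'][120:320,180:400,::-1]
e=ctrl.snapshot('wrist')['pixels'][120:320,200:460,::-1]
cv2.imwrite('pics/s3.png',np.hstack([cv2.resize(c,None,fx=2,fy=2,interpolation=2),cv2.resize(e,(340,400))]))
```

```text
0.03241593462610329 13.052793914393988
```

View pics/s3.png

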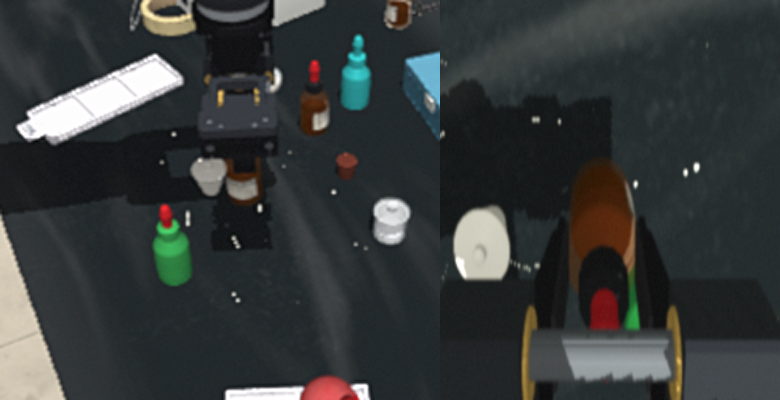

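Emit:
apply_moves(series=[[[0,0,0,0,0,-0.03,0.9],[0,0,0,0,0,-0.06,0.9],[0,0,0,0,0,-0.072,0.9],[0,0,0,0,0,-0.078,0.9],[0,0,0,0,0,-0.078,0.9],[0,0,0,0,0,-0.078,0.9]]])

```text
time_s: 8.65
eef_pos: [0.5031, -0.0533, 0.0524]
tcp_rot: [[0.908, -0.418, -0.0], [-0.418, -0.908, 0.001], [-0.0, -0.001, -1.0]]
force: [-0.8, 1.4, 4.5]
opening: 0.0329
gripper_force: 14.4
```

Emit:
apply_moves(series=[[[0,0,0,0,0,0,0.25],[0,0,0,0,0,0,0.0],[0,0,0,0,0,0,0.0],[0,0,0,0,0,0.009,0.0],[0,0,0,0,0,0.009,0.0],[0,0,0,0,0,0.009,0.3],[0,0,0,0,0,0.009,0.5],[0,0,0,0,0,0.009,0.9],[0,0,0,0,0,0.009,0.9],[0,0,0,0,0,0.009,0.9],[0,0,0,0,0,0.009,0.9]]])

```text
time_s: 9.75
eef_pos: [0.5025, -0.0535, 0.0604]
tcp_rot: [[0.908, -0.418, -0.0], [-0.418, -0.908, 0.0], [-0.0, 0.0, -1.0]]
force: [-0.6, 0.1, -0.3]
opening: 0.0239
gripper_force: 13.1
```

Emit:
apply_moves(series=[[[0,0,0,0,0,0,0.3],[0,0,0,0,0,0,0.3],[0,0,0,0,0,0.004,0.3],[0,0,0,0,0,0.004,0.9],[0,0,0,0,0,0.004,0.9],[0,0,0,0,0,0.004,0.9],[0,0,0,0,0,0.004,0.9],[0,0,0,0,0,0.03,0.9],[0,0,0,0,0,0.07,0.9],[0,0,0,0,0,0.07,0.9]]])

```text
time_s: 10.75
eef_pos: [0.5063, -0.0543, 0.1363]
tcp_rot: [[0.908, -0.418, 0.01], [-0.418, -0.908, -0.002], [0.01, -0.002, -1.0]]
force: [1.4, -0.2, -0.2]
opening: 0.0207
gripper_force: 14.9
```

Emit:
apply_moves(series=[[[0,0,0,-0.016,-0.04,0,0.9],[0,0,0,-0.032,-0.08,0,0.9],[0,0,0,-0.048,-0.12,0,0.9],[0,0,0,-0.064,-0.16,0,0.9],[0,0,0,-0.08,-0.2,0,0.9],[0,0,0,-0.0855,-0.2125,0,0.9],[0,0,0,-0.0855,-0.2125,-0.02,0.9],[0,0,0,-0.0855,-0.2125,-0.045,0.9],[0,0,0,-0.0855,-0.2125,-0.057,0.9],[0,0,0,-0.0855,-0.2125,-0.064,0.9],[0,0,0,-0.0855,-0.2125,-0.067,0.9],[0,0,0,-0.0855,-0.2125,-0.067,0.9]]])

```text
time_s: 11.95
eef_pos: [0.4196, -0.2671, 0.0674]
tcp_rot: [[0.909, -0.417, 0.004], [-0.417, -0.909, -0.002], [0.004, 0.001, -1.0]]
force: [-2.5, 3.5, 13.0]
opening: 0.0207
gripper_force: 17.3
```

Emit:
apply_moves(series=[[[0,0,0,0,0,0.001,0.5],[0,0,0,0,0,0.001,0.2],[0,0,0,0,0,0.001,0.2],[0,0,0,0,0,0.02,0.1],[0,0,0,0,0,0.06,-0.1],[0,0,0,0,0,0.1,-0.15],[0,0,0.1,0.01,0.03,0.13,-0.15],[0,0,0.2,0.02,0.07,0.135,-0.15],[0,0,0.32,0.032,0.12,0.135,-0.15],[0,0,0.44,0.045,0.165,0.135,-0.15],[0,0,0.56,0.057,0.21,0.135,-0.15],[0,0,0.642,0.07,0.255,0.135,-0.15],[0,0,0.642,0.08,0.3,0.135,-0.15],[0,0,0.642,0.084,0.315,0.135,-0.15],[0,0,0.642,0.084,0.315,0.135,-0.15],[0,0,0.642,0.084,0.315,0.135,-0.15]]])

```text
time_s: 13.55
eef_pos: [0.5009, 0.0489, 0.1981]
tcp_rot: [[0.978, 0.21, -0.001], [0.21, -0.978, -0.0], [-0.001, 0.0, -1.0]]
force: [0.0, -0.0, 0.7]
opening: 0.0548
gripper_force: 0.0
```

Run:
```python
from w import *
d,M=look('w3'); m=masks(d)
blobs(d,M,m['red'],[.1,.028]); blobs(d,M,m['white'],[.037],150)
t=ctrl.snapshot('top'); cv2.imwrite('pics/top3.png',np.vstack([d['pixels'][:,:,::-1][:280],cv2.resize(t['pixels'][120:300,190:560,::-1],(640,311))]))
```

```text
13.55 [0.5009 0.0489 0.1981] yaw_y -77.9 op 0.0548 F [ 0.  -0.   0.7]
[306, 0, 14, 8, 89] [[0.6603, 0.0924], [0.6814, 0.0993]] w 0.014
[392, 37, 23, 25, 449] [[0.6438, 0.0119], [0.6605, -0.0029]] w 0.022
[548, 234, 50, 43, 929] [[0.4962, -0.214], [0.473, -0.2897]] w 0.069
[0, 0, 34, 66, 875] [[0.5909, 0.3877]] w 0.054
[59, 0, 52, 11, 442] [[0.6303, 0.3194]] w 0.075
[173, 0, 59, 50, 2482] [[0.6375, 0.2039]] w 0.074
[471, 54, 55, 43, 1797] [[0.6555, -0.1065]] w 0.072
[0, 71, 21, 22, 157] [[0.5412, 0.3989]] w 0.034
[90, 100, 91, 173, 10075] [[0.4521, 0.2664]] w 0.128
[304, 165, 38, 40, 1138] [[0.5, 0.0503]] w 0.045
[494, 210, 112, 75, 2007] [[0.4803, -0.2467]] w 0.181
[0, 274, 48, 23, 689] [[0.2846, 0.4071]] w 0.093
[128, 310, 22, 37, 534] [[0.2463, 0.2573]] w 0.039
```

View pics/top3.png

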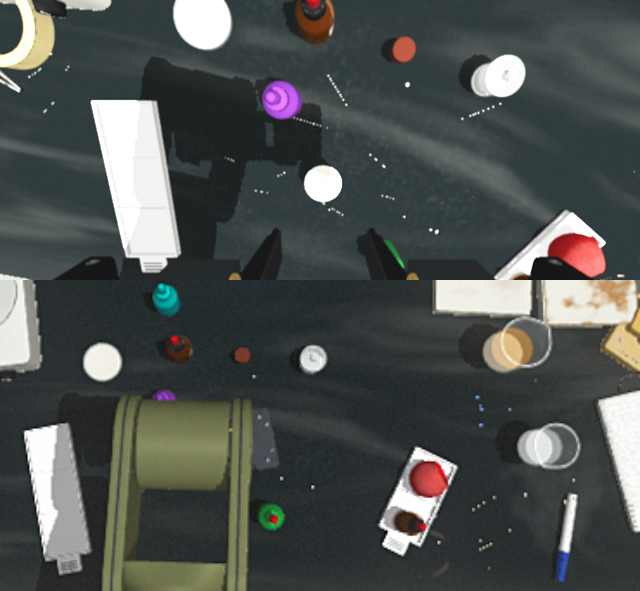

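Emit:
apply_moves(series=[[[0,0,0,-0.001,0.001,-0.05,-0.15],[0,0,0,-0.001,0.001,-0.1,-0.15],[0,0,0,-0.001,0.001,-0.14,-0.15],[0,0,0,-0.001,0.001,-0.17,-0.15],[0,0,0,-0.001,0.001,-0.185,-0.15],[0,0,0,-0.001,0.001,-0.185,-0.15],[0,0,0,-0.001,0.001,-0.185,-0.1],[0,0,0,-0.001,0.001,-0.185,-0.05]]], newtons=10)

```text
time_s: 14.45
eef_pos: [0.5016, 0.0494, 0.0153]
tcp_rot: [[0.978, 0.208, 0.003], [0.208, -0.978, -0.0], [0.003, 0.001, -1.0]]
force: [0.2, -0.5, 0.2]
opening: 0.0512
gripper_force: 0.0
```

Emit:
apply_moves(series=[[[0,0,0,0,0,0,0.0],[0,0,0,0,0,0,0.05],[0,0,0,0,0,0,0.1],[0,0,0,0,0,0,0.15],[0,0,0,0,0,0,0.5],[0,0,0,0,0,0,0.5],[0,0,0,0,0,0,0.5],[0,0,0,0,0,0.02,0.5],[0,0,0,0,0,0.05,0.5],[0,0,0,0,0,0.08,0.5],[0,0,0,0,0,0.08,0.5]]])

```text
time_s: 15.55
eef_pos: [0.5033, 0.05, 0.098]
tcp_rot: [[0.978, 0.209, 0.008], [0.209, -0.978, -0.0], [0.008, 0.002, -1.0]]
force: [0.1, -0.2, 0.1]
opening: 0.0412
gripper_force: 10.0
```

Emit:
apply_moves(series=[[[0,0,0,-0.01,0.04,0,0.5],[0,0,0,-0.02,0.08,0,0.5],[0,0,0,-0.03,0.12,0,0.5],[0,0,0,-0.04,0.16,0,0.5],[0,0,0,-0.05,0.2,0,0.5],[0,0,0,-0.058,0.229,0,0.5],[0,0,0,-0.058,0.229,-0.02,0.5],[0,0,0,-0.058,0.229,-0.045,0.5],[0,0,0,-0.058,0.229,-0.062,0.5],[0,0,0,-0.058,0.229,-0.071,0.5],[0,0,0,-0.058,0.229,-0.076,0.5],[0,0,0,-0.058,0.229,-0.077,0.5],[0,0,0,-0.058,0.229,-0.077,0.5]]])

```text
time_s: 16.85
eef_pos: [0.4425, 0.279, 0.0168]
tcp_rot: [[0.978, 0.209, 0.0], [0.209, -0.978, 0.0], [0.0, -0.0, -1.0]]
force: [-0.3, -0.5, -0.7]
opening: 0.0414
gripper_force: 10.0
```

Emit:
apply_moves(series=[[[0,0,0,0,0,-0.001,0.5],[0,0,0,0,0,-0.002,0.5],[0,0,0,0,0,-0.002,0.5]]])

```text
time_s: 17.15
eef_pos: [0.4437, 0.2793, 0.0165]
tcp_rot: [[0.978, 0.209, 0.003], [0.209, -0.978, 0.001], [0.003, -0.0, -1.0]]
force: [-1.1, -1.3, 7.0]
opening: 0.0412
gripper_force: 10.0
```

Emit:
apply_moves(series=[[[0,0,0,0,0,0.001,0.1],[0,0,0,0,0,0.001,0.0],[0,0,0,0,0,0.001,-0.15],[0,0,0,0,0,0.001,-0.15],[0,0,0,0,0,0.03,-0.15],[0,0,0,0,0,0.08,-0.15],[0,0,0,0,0,0.13,-0.15],[0,0,0,0.01,-0.02,0.17,-0.15],[0,0,0,0.03,-0.06,0.185,-0.15],[0,0,0,0.053,-0.1,0.185,-0.15],[0,0,0,0.075,-0.14,0.185,-0.15],[0,0,0,0.097,-0.18,0.185,-0.15],[0,0,0,0.119,-0.22,0.185,-0.15],[0,0,0,0.141,-0.26,0.185,-0.15],[0,0,0,0.163,-0.3,0.185,-0.15],[0,0,0,0.185,-0.34,0.185,-0.15],[0,0,0,0.207,-0.38,0.185,-0.15],[0,0,0,0.215,-0.393,0.185,-0.15],[0,0,0,0.215,-0.393,0.185,-0.15],[0,0,0,0.215,-0.393,0.185,-0.15]]])

```text
time_s: 19.15
eef_pos: [0.6567, -0.1132, 0.1991]
tcp_rot: [[0.978, 0.209, -0.001], [0.209, -0.978, 0.001], [-0.001, -0.001, -1.0]]
force: [-0.1, 1.1, 0.5]
opening: 0.0543
gripper_force: 0.0
```

Run:
```python
from w import *
d,M=look('w4'); m=masks(d)
blobs(d,M,m['red'],[.1,.028]); blobs(d,M,m['white'],[.037],150)
c=d['pixels'][60:290,150:500,::-1]; t=ctrl.snapshot('top')['pixels'][180:300,190:260,::-1]
cv2.imwrite('pics/c4.png',np.hstack([cv2.resize(c,(525,345)),cv2.resize(t,(201,345),interpolation=2)]))
```

```text
19.15 [ 0.6567 -0.1132  0.1991] yaw_y -77.9 op 0.0543 F [-0.1  1.1  0.5]
[97, 135, 15, 12, 98] [[0.6702, 0.0958], [0.6521, 0.1471]] w 0.017
[419, 0, 9, 48, 334] [[0.8409, -0.1764]] w 0.011
[498, 0, 142, 177, 18454] [[0.8149, -0.3478]] w 0.208
[31, 104, 55, 50, 2126] [[0.6572, 0.1909]] w 0.085
[620, 151, 20, 41, 172] [[0.7458, -0.458]] w 0.034
[307, 166, 35, 36, 938] [[0.6571, -0.1131]] w 0.041
[626, 166, 14, 29, 232] [[0.7367, -0.467]] w 0.024
[0, 195, 54, 100, 3761] [[0.5014, 0.2378]] w 0.098
[601, 203, 39, 10, 152] [[0.7024, -0.4697]] w 0.068
[577, 241, 63, 28, 278] [[0.6414, -0.4865]] w 0.114
[622, 278, 18, 17, 266] [[0.6051, -0.5383]] w 0.035
[369, 323, 22, 18, 214] [[0.4652, -0.2333]] w 0.034
```

View pics/c4.png

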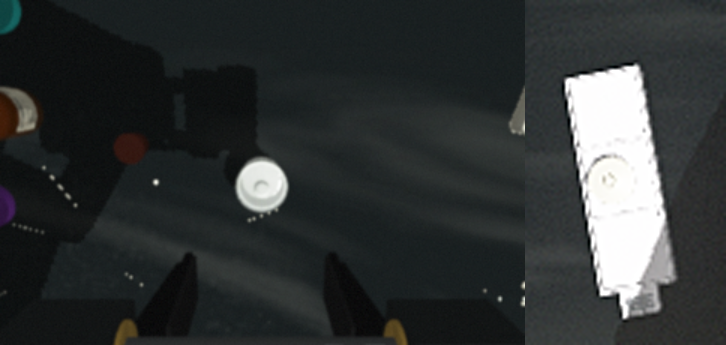

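Emit:
apply_moves(series=[[[0,0,0,0,0,-0.05,-0.15],[0,0,0,0,0,-0.1,-0.15],[0,0,0,0,0,-0.14,-0.15],[0,0,0,0,0,-0.17,-0.15],[0,0,0,0,0,-0.188,-0.15],[0,0,0,0,0,-0.188,-0.1],[0,0,0,0,0,-0.188,0.0],[0,0,0,0,0,-0.188,0.1],[0,0,0,0,0,-0.188,0.2],[0,0,0,0,0,-0.188,0.5],[0,0,0,0,0,-0.188,0.5],[0,0,0,0,0,-0.188,0.5],[0,0,0,0,0,-0.17,0.5],[0,0,0,0,0,-0.13,0.5],[0,0,0,0,0,-0.08,0.5],[0,0,0,0,0,-0.03,0.5],[0,0,0,0,0,0,0.5],[0,0,0,0,0,0,0.5]]])

```text
time_s: 21.05
eef_pos: [0.6605, -0.115, 0.2084]
tcp_rot: [[0.978, 0.209, 0.013], [0.209, -0.978, -0.003], [0.012, 0.006, -1.0]]
force: [0.6, -0.0, -0.7]
opening: 0.0386
gripper_force: 10.0
```

Emit:
apply_moves(series=[[[0,0,0,-0.015,0.04,0,0.5],[0,0,0,-0.03,0.08,0,0.5],[0,0,0,-0.045,0.12,0,0.5],[0,0,0,-0.06,0.16,0,0.5],[0,0,0,-0.075,0.2,0,0.5],[0,0,0,-0.09,0.24,0,0.5],[0,0,0,-0.105,0.28,0,0.5],[0,0,0,-0.12,0.32,0,0.5],[0,0,0,-0.135,0.36,0,0.5],[0,0,0,-0.149,0.4,0,0.5],[0,0,0,-0.149,0.4075,-0.03,0.5],[0,0,0,-0.149,0.4075,-0.08,0.5],[0,0,0,-0.149,0.4075,-0.12,0.5],[0,0,0,-0.149,0.4075,-0.15,0.5],[0,0,0,-0.149,0.4075,-0.172,0.5],[0,0,0,-0.149,0.4075,-0.18,0.5],[0,0,0,-0.149,0.4075,-0.184,0.5],[0,0,0,-0.149,0.4075,-0.185,0.5],[0,0,0,-0.149,0.4075,-0.185,0.5]]])

```text
time_s: 22.95
eef_pos: [0.5086, 0.2935, 0.0161]
tcp_rot: [[0.978, 0.209, 0.0], [0.209, -0.978, 0.0], [0.0, 0.0, -1.0]]
force: [-1.8, -1.1, 3.6]
opening: 0.0385
gripper_force: 10.0
```

Emit:
apply_moves(series=[[[0,0,0,0,0,0,0.15],[0,0,0,0,0,0,0.0],[0,0,0,0,0,0,-0.15],[0,0,0,0,0,0,-0.15],[0,0,0,0,0,0.03,-0.15],[0,0,0,0,0,0.08,-0.15],[0,0,0,0,0,0.13,-0.1],[0,0,0,0.02,-0.025,0.17,-0.1],[0,0,0,0.045,-0.056,0.19,-0.1],[0,0,0,0.07,-0.09,0.19,-0.1],[0,0,0,0.1,-0.125,0.19,-0.1],[0,0,0,0.13,-0.16,0.19,-0.1],[0,0,0,0.15,-0.19,0.19,-0.1],[0,0,0,0.158,-0.1975,0.19,-0.1],[0,0,0,0.158,-0.1975,0.19,-0.1],[0,0,0,0.158,-0.1975,0.19,-0.1]]])

```text
time_s: 24.55
eef_pos: [0.6656, 0.0968, 0.2043]
tcp_rot: [[0.978, 0.21, -0.001], [0.21, -0.978, 0.001], [-0.001, -0.001, -1.0]]
force: [0.2, 1.1, -0.2]
opening: 0.0525
gripper_force: 0.0
```

Run:
```python
from w import *
d,M=look('w5'); m=masks(d)
blobs(d,M,m['red'],[.1,.028]); blobs(d,M,m['white'],[.037],150);print('br');blobs(d,M,m['brown'],[.04,.07],100)
cv2.imwrite('pics/c5.png',d['pixels'][:290,:,::-1])
```

```text
24.55 [0.6656 0.0968 0.2043] yaw_y -77.9 op 0.0525 F [ 0.2  1.1 -0.2]
[321, 188, 12, 14, 130] [[0.6698, 0.0951], [0.6495, 0.09]] w 0.012
[392, 191, 19, 18, 259] [[0.6801, 0.0218], [0.6626, -0.0026]] w 0.02
[0, 0, 154, 172, 24530] [[0.7162, 0.383]] w 0.23
[384, 0, 78, 36, 1677] [[0.8567, 0.0345]] w 0.098
[555, 0, 85, 98, 1249] [[0.8674, -0.1537]] w 0.132
[206, 148, 48, 46, 1737] [[0.6571, 0.2092]] w 0.06
[133, 231, 56, 54, 2021] [[0.5237, 0.2838]] w 0.085
br
[311, 163, 32, 38, 489] [[0.6686, 0.0943], [0.6756, 0.0961]] w 0.038
[389, 188, 23, 22, 371] [[0.6665, 0.003], [0.6737, 0.013]] w 0.029
```

View pics/c5.png

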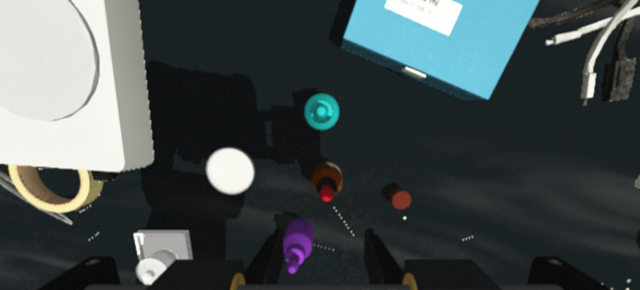

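Emit:
apply_moves(series=[[[0,0,0,0.002,-0.001,-0.04,-0.1],[0,0,0,0.002,-0.001,-0.08,-0.1],[0,0,0,0.002,-0.001,-0.12,-0.1],[0,0,0,0.002,-0.001,-0.14,-0.1],[0,0,0,0.002,-0.001,-0.14,-0.1],[0,0,0,0.002,-0.001,-0.14,0.2],[0,0,0,0.002,-0.001,-0.14,0.4],[0,0,0,0.002,-0.001,-0.14,0.5],[0,0,0,0.002,-0.001,-0.14,0.9],[0,0,0,0.002,-0.001,-0.14,0.9],[0,0,0,0.002,-0.001,-0.14,0.9],[0,0,0,0.002,-0.001,-0.14,0.9]]], newtons=15)

```text
time_s: 25.8
eef_pos: [0.6691, 0.0949, 0.066]
tcp_rot: [[0.978, 0.209, 0.002], [0.209, -0.978, -0.0], [0.002, 0.0, -1.0]]
force: [0.3, 0.1, 5.7]
opening: 0.0207
gripper_force: 15.0
```

Emit:
apply_moves(series=[[[0,0,0,0,0,0.03,0.9],[0,0,0,0,0,0.07,0.9],[0,0,0,0,0,0.11,0.9],[0,0,0,0,0,0.13,0.9],[0,0,0,-0.035,0.02,0.13,0.9],[0,0,0,-0.07,0.04,0.13,0.9],[0,0,0,-0.105,0.06,0.13,0.9],[0,0,0,-0.14,0.08,0.13,0.9],[0,0,0,-0.175,0.1,0.13,0.9],[0,0,0,-0.21,0.12,0.13,0.9],[0,0,0,-0.245,0.14,0.13,0.9],[0,0,0,-0.28,0.16,0.13,0.9],[0,0,0,-0.291,0.17,0.11,0.9],[0,0,0,-0.291,0.17,0.07,0.9],[0,0,0,-0.291,0.17,0.03,0.9],[0,0,0,-0.291,0.17,0.015,0.9],[0,0,0,-0.291,0.17,0.008,0.9],[0,0,0,-0.291,0.17,0.004,0.9],[0,0,0,-0.291,0.17,0.003,0.9],[0,0,0,-0.291,0.17,0.003,0.9]]])

```text
time_s: 27.8
eef_pos: [0.3782, 0.2654, 0.0689]
tcp_rot: [[0.978, 0.209, 0.002], [0.209, -0.978, 0.001], [0.002, -0.001, -1.0]]
force: [-0.3, -0.4, 0.9]
opening: 0.0206
gripper_force: 15.0
```

Emit:
apply_moves(series=[[[0,0,0,0,0,-0.001,0.9],[0,0,0,0,0,-0.001,0.9],[0,0,0,0,0,-0.001,0.5],[0,0,0,0,0,-0.001,0.2],[0,0,0,0,0,-0.001,0.2],[0,0,0,0,0,0.03,0.1],[0,0,0,0,0,0.08,0],[0,0,0,0,0,0.13,0],[0,0,0,0,-0.04,0.15,0],[0,0,0,0,-0.09,0.15,0],[0,0,0,0,-0.14,0.15,0],[0,0,0,0,-0.19,0.15,0],[0,0,0,0,-0.24,0.15,0],[0,0,0,0,-0.24,0.15,0],[0,0,0,0,-0.24,0.15,0],[0,0,0,0,-0.24,0.15,0]]])

```text
time_s: 29.4
eef_pos: [0.3772, 0.0257, 0.2175]
tcp_rot: [[0.978, 0.21, -0.0], [0.21, -0.978, 0.001], [-0.0, -0.001, -1.0]]
force: [-0.4, 0.7, 0.3]
opening: 0.0476
gripper_force: 0.0
```

Run:
```python
from w import *
t=ctrl.snapshot('top')['pixels'][:,:,::-1]; s=ctrl.snapshot('side')['pixels'][:,:,::-1]
a=cv2.resize(t[190:300,190:265],(205,300),interpolation=2); b=cv2.resize(t[200:290,390:470],(267,300),interpolation=2)
c=cv2.resize(s[120:220,170:290],(360,300),interpolation=2); e=cv2.resize(s[250:370,260:400],(350,300),interpolation=2)
cv2.imwrite('pics/fin.png',np.vstack([np.hstack([a,c,np.zeros((300,145,3),np.uint8)]),np.hstack([b,e,np.zeros((300,93,3),np.uint8)])]))
d=ctrl.snapshot('top');m=masks(d); blobs(d,np.array(d['world_from_camera']),m['red'],[.1,.028],7)
```

```text
[620, 49, 20, 12, 113] [[0.9455, -0.7645], [0.9791, -0.8197]] w 0.067
[302, 54, 4, 8, 26] [[0.9206, 0.0704], [0.9524, 0.075]] w 0.011
[229, 61, 6, 7, 25] [[0.8996, 0.2545], [0.9299, 0.2722]] w 0.017
[620, 63, 20, 14, 158] [[0.9058, -0.7627], [0.9365, -0.8178]] w 0.066
[637, 83, 3, 15, 27] [[0.8524, -0.7818], [0.8793, -0.8383]] w 0.01
[326, 159, 8, 9, 57] [[0.6484, -0.0018], [0.6607, -0.0024]] w 0.02
[427, 225, 22, 21, 337] [[0.4746, -0.2715], [0.4744, -0.2914]] w 0.057
[431, 261, 5, 4, 17] [[0.4072, -0.2602], [0.4023, -0.2793]] w 0.013
[216, 268, 6, 5, 23] [[0.3778, 0.2647], [0.3707, 0.2832]] w 0.015
```

View pics/fin.png

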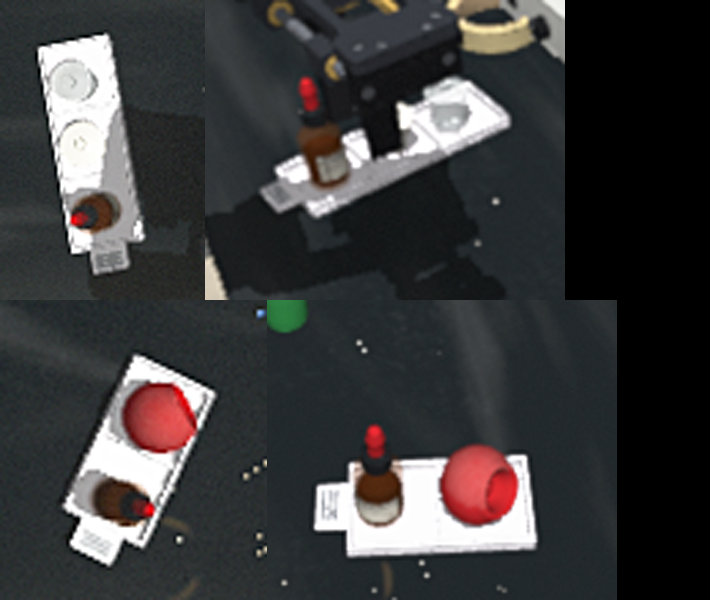

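Emit:
apply_moves(series=[[[0,0,-0.1,0.004,-0.04,0,0],[0,0,-0.2,0.008,-0.08,0,0],[0,0,-0.3,0.012,-0.12,0,0],[0,0,-0.42,0.016,-0.16,0,0],[0,0,-0.54,0.02,-0.2,0,0],[0,0,-0.642,0.025,-0.24,-0.005,0],[0,0,-0.642,0.03,-0.28,-0.012,0],[0,0,-0.642,0.032,-0.288,-0.012,0],[0,0,-0.642,0.032,-0.288,-0.012,0],[0,0,-0.642,0.032,-0.288,-0.012,0]]])

```text
time_s: 30.55
eef_pos: [0.4097, -0.2616, 0.2056]
tcp_rot: [[0.909, -0.416, -0.0], [-0.416, -0.909, 0.001], [-0.001, -0.001, -1.0]]
force: [0.0, 0.3, 0.2]
opening: 0.0477
gripper_force: 0.0
```

Run:
```python
from w import *; import fit
d,M=look('w6'); m=masks(d)
blobs(d,M,m['red'],[.1,.028]);print('br');blobs(d,M,m['brown'],[.04,.07],100)
hs=(d['pixels'].max(2)>60).astype(np.uint8)  # tray incl. objects
v=d['pixels'].copy(); v[m['red']|m['brown']]=255; print(fit.fit(dict(d,pixels=v),.137,(.448,-.279,1.141),M))
c=d['pixels'][20:300,180:470,::-1]
cv2.imwrite('pics/c6.png',cv2.resize(c,(580,560),interpolation=2))
```

```text
30.55 [ 0.4097 -0.2616  0.2056] yaw_y -114.6 op 0.0477 F [0.  0.3 0.2]
[11, 63, 23, 23, 407] [[0.6237, -0.0676], [0.66, -0.0078]] w 0.031
[301, 94, 49, 51, 1655] [[0.4777, -0.2939], [0.4758, -0.2934]] w 0.047
[320, 189, 12, 16, 139] [[0.41, -0.2635], [0.3903, -0.255]] w 0.012
[140, 259, 21, 20, 236] [[0.4153, -0.0585], [0.397, 0.0037]] w 0.027
br
[10, 62, 41, 25, 742] [[0.6503, -0.0256], [0.6355, -0.0498]] w 0.065
[300, 94, 51, 51, 1669] [[0.4761, -0.2935], [0.4769, -0.2937]] w 0.059
[311, 166, 29, 27, 423] [[0.4136, -0.2649], [0.42, -0.2677]] w 0.035
(array([ 0.4488, -0.2817,  1.1305,  0.0246]), np.float64(0.043))
```

View pics/c6.png

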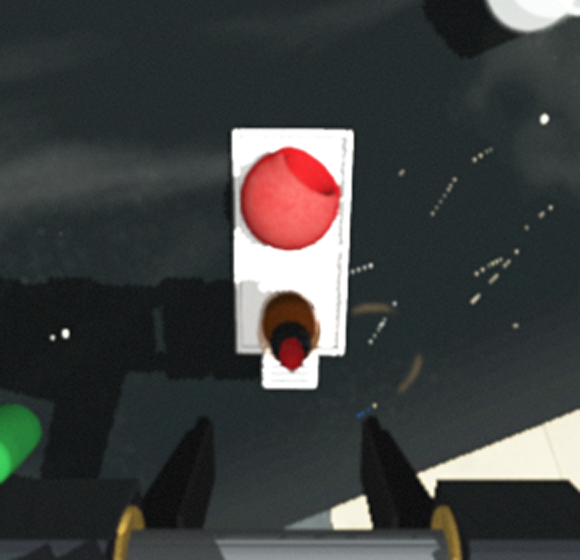

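```bash
python3 -c "
from station import ctrl; print(ctrl.job_done())"
```

```text
the job is handed in; nothing more can be done
None
```

Both kits are made up and the job is handed in at about 31 s; the hand-in call returned no verdict. By my last look each thing sits in its own compartment within tolerance, the loosest being the dropper in the two-compartment tray (about 8 mm off centre towards the tab, limit 15 mm), and I never touched the stopper or the petri dish.

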